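# Cap two soil-cement cores in their retainers for the crushing test

### The arm

A 6-joint arm with a two-finger parallel gripper is mounted at the origin on a cart in front of the work surface, level with it; the furniture and walls round the work are solid. World frame = base frame: x ahead of the robot, y to its left, z up, the work surface at z = 0. Lengths are in m, angles in rad, forces in N, time in s.
With the tool pointing down it reaches from about 0.225 to 0.875 m from the base axis. Payload 3.4 kg.
Tool frame: the origin (TCP) lies midway between the tips of the shut fingers; the grasp point (between the pads) lies 19 mm behind it (manip.grip_point_offset is the distance from the TCP to the grasp point, in m); z points along the fingers, y is the line along which they close (so a half turn about z gives the same grasp; the last joint's range is limited). The gripper opens to 85 mm and grips with 20 to 120 N. Pads are 22 mm wide; open, the fingers measure 114 mm over their backs; the gripper's body (76 mm by 85 mm) begins 54 mm behind the grasp point. The pads swing forward as they close: fully open they stand 13 mm farther back than shut.
Start: joints at [-1.262, 0.276, 1.505, -0, 1.361, -0.121], TCP at [0.24, -0.523, 0.231] pointing down, gripper open.
Joint ranges: [-2.89, 2.89], [-0.75, 2.08], [0.22, 2.7], [-1.18, 4.32], [0.11, 2.71], [-2.7, 2.7]. Speed limits (rad/s): [2.57, 2.57, 3.14, 3.14, 3.14, 3.14].

### API

Orientations are given as a unit quaternion [w, x, y, z].
In Python, from rig import manip gives the robot as it stands.
- The arm moves only by the shell command python3 -m handwheel 'ROWS' [FORCE]. ROWS is JSON, a list of rows, each an object with "translation": the shift along the tool's x, y, z in m, a list of three; "angular": the turn, a rotation vector about the tool's x, y, z in degrees, a list of three; "hand": the closure, from 0 (fully open) to 1 (shut). A call has 1 to 10 rows; each row shifts and turns the commanded pose from where the row before left it, along the tool's axes as they then stand; what a row does not reach is not made up. A row lasts 1/12 s, in which the tool goes at most 41.7 mm and 7.16 degrees, less where a joint would pass 70% of its speed; a pose out of reach is approached as far as the arm can. A call with a gripper value outside its range is refused whole. The fingers move at their own pace and stop on an object; FORCE is the grip in N (left out, the last holds). Time passes only in rows, so rows that do not move let the fingers close. It gives the time, the measured TCP pose, the force, the opening and the grip force at its end, in the units of the state.
- manip.get_state(): the state, without advancing time (a new reading comes with each control period).
- manip.get_image(name): name is "side" or "top" or "wrist"; returns the picture (420x560x3 uint8, red, green, blue); there is no depth.
- manip.camera_info(name): a dict with "camera_matrix" (3x3 intrinsics, pixels), "eye" and "orientation" of the camera in the world; the wrist camera has in their place "tool_from_camera" (4x4, takes a point from camera to tool coordinates, whose origin is the TCP and whose axes are the flange's). Camera axes: x right, y down, z forward; pixel columns grow to the right and rows downward; lengths in m; the calibration is good to about 2 mm. A picture is of the moment at which its call begins: read the wrist's pose just before it. camera_info takes no time and is no camera call.
- manip.sign_off(): hands the job in; it is judged then, once.
The state is a dict: "clock": time; "qpos": joint angles; "qd": joint speeds; "effort": joint torques, N m; "position": TCP position; "ee_rot": TCP orientation; "contact_force": force on the tool from outside, world axes, zero at the start; "moment": the same for the moment, N m; "width": finger opening in m; "gripper_force": force on a finger pad.
Only numpy, scipy, OpenCV 4.12 (cv2) and the standard library are available. Lean on these libraries where they do the work, as an engineer would, in place of code of your own. Each camera call takes 0.05 s, during which the arm holds its last target. There are 200 camera calls.

### The job

Get the two soil-cement cores ready for the crushing test: stand each core upright in the open steel retainer that fits its diameter (the third, largest retainer stays empty), right down on the rubber pad, then set the spigoted steel cap of the same size over its top so that the cap sits level, fully home on the core. Do not knock a core over on the way.

Things in the scene. Friction and masses are not known exactly. Their poses are not given: they have to be found in the camera images.
- retainer_small: Lower retainer for a 33 mm core: open steel cup, mouth up, dark rubber pad on its floor; heavy, does not move. Bore 38 mm, flared to 46 mm at the mouth, lip 54 mm across, 32 mm high; the pad's top, on which a core stands, is 12 mm above the underside. Origin: centre of the underside; z up. The smallest of three.
- retainer_medium: Lower retainer for a 50 mm core: open steel cup, mouth up, dark rubber pad on its floor; heavy, does not move. Bore 55 mm, flared to 63 mm at the mouth, lip 71 mm across, 32 mm high; the pad's top, on which a core stands, is 12 mm above the underside. Origin: centre of the underside; z up. The middle one of three.
- retainer_large: Lower retainer for a 70 mm core: open steel cup, mouth up, dark rubber pad on its floor; heavy, does not move. Bore 75 mm, flared to 83 mm at the mouth, lip 91 mm across, 32 mm high; the pad's top, on which a core stands, is 12 mm above the underside. Origin: centre of the underside; z up. The largest of three; no core here fits it, it stays empty.
- core_small: The smaller soil-cement core, a plain grey solid cylinder, 33 mm in diameter and 70 mm long, loose, about 0.12 kg, standing on end on the bench; edges broken by 2 mm. Origin: centre of its lower end; z up along its axis.
- core_medium: The bigger soil-cement core, a plain grey solid cylinder, 50 mm in diameter and 100 mm long, loose, about 0.4 kg, standing on end on the bench; edges broken by 2 mm. Origin: centre of its lower end; z up along its axis.
- cap_small: Upper retainer (cap) for the 33 mm core: loose steel cup, 0.2 kg, standing mouth down on the bench. Lip 54 mm across, mouth 46 mm, bore 38 mm. Roof 32 mm above the mouth; on it an upright spigot to lift it by, 30 mm diameter, 36 to 72 mm above the mouth (below that a cone to 40 mm). Inside pad, which rests on the core's top, 20 mm above the mouth. Origin: centre of the mouth's plane (underside); z up.
- cap_medium: Upper retainer (cap) for the 50 mm core: loose steel cup, 0.35 kg, standing mouth down on the bench. Lip 71 mm across, mouth 63 mm, bore 55 mm. Roof 32 mm above the mouth; on it an upright spigot to lift it by, 30 mm diameter, 36 to 72 mm above the mouth (below that a cone to 40 mm). Inside pad, which rests on the core's top, 20 mm above the mouth. Origin: centre of the mouth's plane (underside); z up.
There are look-alikes about, which are no part of the job. What is shaped like the cap_small but blue or turquoise is not meant.

How it is judged:
At the end, for the whole second after the job is handed in: Each core stands in the retainer of its own size (axes within 8 mm, lower end within 4 mm of the pad's height, upright within 0.06 rad) and carries its own cap (axes within 8 mm, cap's pad within 4 mm of the core's top, level within 0.06 rad). All are at rest (horizontal distance between core_small and retainer_small below 0.008 m and z of core_small in the frame of retainer_small between 0.008 and 0.016 m and angle between each of core_small, cap_small, core_medium, cap_medium's own z axis and vertical below 0.06 rad and horizontal distance between cap_small and core_small below 0.008 m and z of cap_small in the frame of core_small between 0.046 and 0.054 m and linear speed of each of core_small, cap_small, core_medium, cap_medium below 0.02 m/s and horizontal distance between core_medium and retainer_medium below 0.008 m and z of core_medium in the frame of retainer_medium between 0.008 and 0.016 m and horizontal distance between cap_medium and core_medium below 0.008 m and z of cap_medium in the frame of core_medium between 0.076 and 0.084 m); the robot touches nothing.
It fails at once if a core is knocked over (leans more than 0.6 rad) (angle between any of core_small, core_medium's own z axis and vertical above 0.6 rad).
It also fails if it takes over 99 s, if anything falls off the work surface, if the arm or the gripper's body presses on something with over 40 N, if the wrist force passes 120 N, or if a joint passes its speed limit or range.

## Working session

There is one attempt and no reset: what is moved stays moved. The work goes in short steps, Python scripts to look and compute and a shell command to move; the robot and the scene stay as the last step left them, time stands still between calls to the robot, and variables do not carry over. Pictures are saved under pics/ and viewed, at most 14 in all, crops included, and the job is handed in when it is done.

```bash
mkdir -p pics; ls; python3 - <<'E'
from rig import manip
import cv2,numpy as np
for n in("top","side"):
    cv2.imwrite(f"pics/{n}0.png",manip.get_image(n)[:,:,::-1])
    print(n,manip.camera_info(n))
print(manip.camera_info("wrist"));print(manip.get_state())
E
```

```text
pics
top {'camera_matrix': array([[411.11208121,   0.        , 278.30097463],
       [  0.        , 411.11208121, 214.59721614],
       [  0.        ,   0.        ,   1.        ]]), 'eye': array([0.46889547, 0.00304075, 1.00728752]), 'orientation': array([-0.02026623,  0.71201903, -0.70136933,  0.02644335])}
side {'camera_matrix': array([[395.79971136,   0.        , 292.17621741],
       [  0.        , 395.79971136, 208.40188173],
       [  0.        ,   0.        ,   1.        ]]), 'eye': array([ 0.39501355, -0.69502332,  0.59932919]), 'orientation': array([-0.42469132,  0.90124688, -0.07253608,  0.04615049])}
{'camera_matrix': array([[318.63392557,   0.        , 283.13311501],
       [  0.        , 318.63392557, 209.27913095],
       [  0.        ,   0.        ,   1.        ]]), 'tool_from_camera': array([[-5.90577970e-04, -9.64943024e-01, -2.62458782e-01,
         6.70934265e-02],
       [ 9.99999670e-01, -4.23631999e-04, -6.92668891e-04,
         9.53437200e-04],
       [ 5.57200075e-04, -2.62459105e-01,  9.64942956e-01,
        -1.43077743e-01],
       [ 0.00000000e+00,  0.00000000e+00,  0.00000000e+00,
         1.00000000e+00]])}
{'clock': 0.1, 'qpos': array([-1.26199944e+00,  2.76535674e-01,  1.50602033e+00, -3.66202154e-06,
        1.36070936e+00, -1.21026454e-01]), 'qd': array([-1.09864300e-03, -7.46287991e-04, -4.67705723e-03, -5.63646975e-04,
        8.81798084e-05, -1.51616672e-03]), 'effort': array([ 7.39165007e-04, -4.17701197e+01, -2.46405941e+01, -2.78974594e-04,
        5.85688758e-03,  6.74289893e-06]), 'position': array([ 0.23944137, -0.5222457 ,  0.23051849]), 'ee_rot': array([-8.32500667e-04,  9.76994811e-01,  2.13261433e-01, -8.01883150e-05]), 'contact_force': array([-0.71742037, -0.27752025,  0.26088259]), 'moment': array([ 0.0125157 , -0.04809558, -0.05938761]), 'gripper_force': 0.0, 'width': 0.08579751873357694}
```

View pics/top0.png

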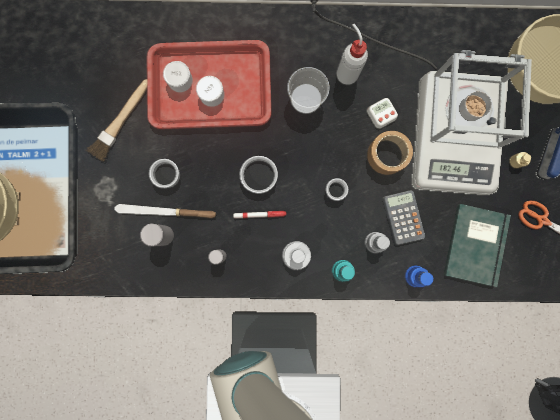

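View pics/side0.png

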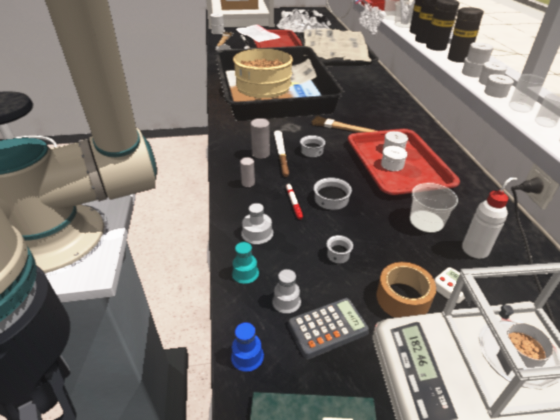

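Top view candidates:
- **Small cap:** grey (377,242) is the pick. Turquoise (344,271) and blue (420,277) are look-alikes.
- **Medium cap:** (297,256).
- **Cores:** medium (155,235) and small (217,257).
- **Retainers:** medium (164,173), large (258,174) and small (337,189). The tape roll at (390,152) and the white pots in the tray are not relevant.

I'll check these in one crop.

```bash
cat > h.py <<'E'
import numpy as np,cv2
from rig import manip
from scipy.spatial.transform import Rotation as R
def rot(q): return R.from_quat(np.r_[q[1:],q[0]]).as_matrix()
def cam(n,s=None):
    c=manip.camera_info(n)
    if n=="wrist":
        s=s or manip.get_state(); T=c["tool_from_camera"]; W=rot(s["ee_rot"])
        return c["camera_matrix"],W@T[:3,:3],W@T[:3,3]+s["position"]
    return c["camera_matrix"],rot(c["orientation"]),c["eye"]
def px(n,u,v,z,c=None):
    K,M,e=c or cam(n); d=M@np.linalg.inv(K)@[u,v,1.]; return e+d*(z-e[2])/d[2]
def proj(n,p,c=None):
    K,M,e=c or cam(n); q=K@M.T@(np.asarray(p)-e); return q[:2]/q[2]
def to_tool(p,s=None):
    """world point -> tool coordinates (TCP frame), m"""
    s=s or manip.get_state(); return rot(s["ee_rot"]).T@(np.asarray(p)-s["position"])
E
python3 - <<'E'
from h import *
im=cv2.imread("pics/top0.png")
cv2.imwrite("pics/crop1.png",cv2.resize(im[150:300,130:330],None,fx=4,fy=4,interpolation=cv2.INTER_CUBIC))
cv2.imwrite("pics/crop2.png",cv2.resize(im[150:300,240:440],None,fx=4,fy=4,interpolation=cv2.INTER_CUBIC))
E
```

```text
(no output)
```

View pics/crop1.png

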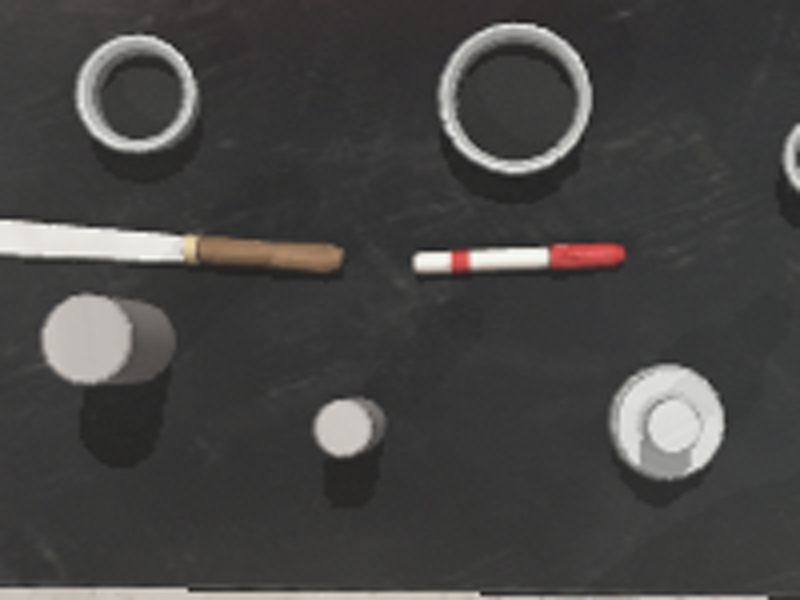

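View pics/crop2.png

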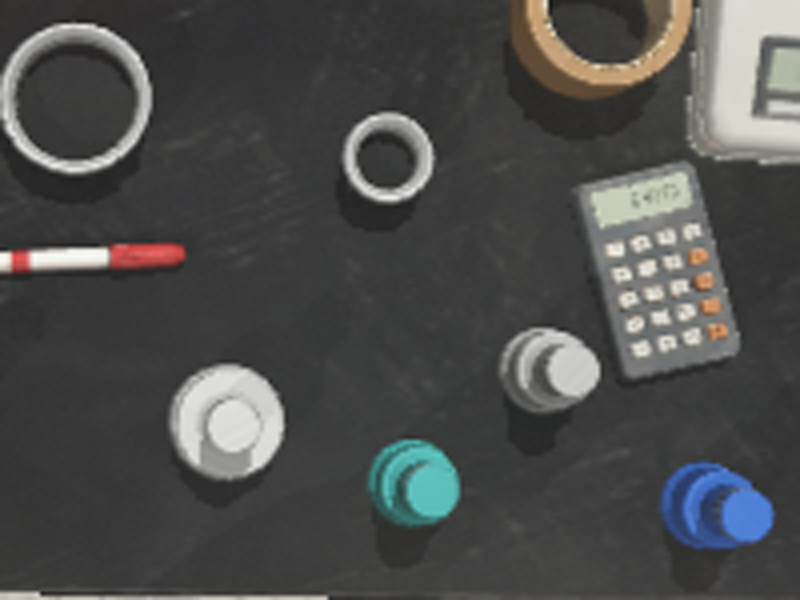

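Both crops agree with the description:
- **Cores (crop 1):** tops at (87,339) and (343,428).
- **Retainers:** medium at (137,94) in crop 1; small at (388,158) in crop 2.
- **Medium cap (crop 1):** spigot at (674,425).
- **Small cap (crop 2):** grey, spigot at (572,370). The turquoise and blue ones stand apart.

The measured diameters match the given sizes.

```bash
cat >> h.py <<'E'
def crop(x,y,u0,z): return px("top",u0+x/4-.375,150+y/4-.375,z)
P=dict(core_m=crop(87,339,130,.1),core_s=crop(343,428,130,.07),ret_m=crop(137,94,130,.032),ret_l=crop(515,98,130,.032),
 cap_m=crop(674,425,130,.072),ret_s=crop(388,158,240,.032),cap_s=crop(572,370,240,.072),turq=crop(430,490,240,.072),blue=crop(747,515,240,.072))
E
python3 - <<'E'
from h import *
for k,p in P.items(): print(k,p.round(4),"r",np.hypot(*p[:2]).round(3),"side px",proj("side",p).round(0),"tool",to_tool(p).round(3))
E
```

```text
core_m [0.4811 0.2739 0.1   ] r 0.554 side px [258. 122.] tool [ 0.551 -0.623  0.132]
core_s [0.4333 0.1365 0.07  ] r 0.454 side px [245. 161.] tool [ 0.451 -0.518  0.161]
ret_m [0.6285 0.2696 0.032 ] r 0.684 side px [311. 142.] tool [ 0.684 -0.557  0.2  ]
ret_l [0.6298 0.0441 0.032 ] r 0.631 side px [331. 188.] tool [ 0.591 -0.352  0.199]
cap_m [ 0.4378 -0.051   0.072 ] r 0.441 side px [255. 208.] tool [ 0.377 -0.345  0.159]
ret_s [ 0.5967 -0.1435  0.032 ] r 0.614 side px [338. 244.] tool [ 0.482 -0.195  0.199]
cap_s [ 0.4717 -0.243   0.072 ] r 0.531 side px [285. 275.] tool [ 0.328 -0.157  0.159]
turq [ 0.4028 -0.1623  0.072 ] r 0.434 side px [242. 247.] tool [ 0.298 -0.259  0.159]
blue [ 0.3913 -0.3421  0.072 ] r 0.52 side px [243. 330.] tool [ 0.213 -0.1    0.159]
```

```bash
python3 -m handwheel '[{"translation":[0,0,0],"angular":[0,0,6.15],"hand":0},{"translation":[0,0,0],"angular":[0,0,6.15],"hand":0},{"translation":[0,0,0],"angular":[0,0,6.15],"hand":0},{"translation":[0,0,0],"angular":[0,0,6.15],"hand":0},{"translation":[0.01,-0.033,0],"angular":[0,0,0],"hand":0},{"translation":[0.01,-0.033,0],"angular":[0,0,0],"hand":0},{"translation":[0.01,-0.033,0],"angular":[0,0,0],"hand":0},{"translation":[0.01,-0.033,0],"angular":[0,0,0],"hand":0},{"translation":[0.01,-0.033,0],"angular":[0,0,0],"hand":0},{"translation":[0.01,-0.033,0],"angular":[0,0,0],"hand":0}]' 30
python3 -m handwheel '[{"translation":[0.01,-0.033,0],"angular":[0,0,0],"hand":0},{"translation":[0.01,-0.033,0],"angular":[0,0,0],"hand":0},{"translation":[0.01,-0.033,0],"angular":[0,0,0],"hand":0},{"translation":[0.01,-0.033,0],"angular":[0,0,0],"hand":0},{"translation":[0.01,-0.033,0],"angular":[0,0,0],"hand":0},{"translation":[0.01,-0.033,0],"angular":[0,0,0],"hand":0},{"translation":[0.01,-0.033,0],"angular":[0,0,0],"hand":0},{"translation":[0.01,-0.033,0],"angular":[0,0,0],"hand":0}]'
python3 -c "
from h import *
print(to_tool(P['core_s']), rot(manip.get_state()['ee_rot']).round(4))"
```

```text
clock: 0.93
position: [0.2995, -0.3229, 0.2309]
ee_rot: [-0.0, 1.0, -0.0, -0.0]
contact_force: [0.9, -0.4, 0.6]
width: 0.0855
gripper_force: 0.0
clock: 1.6
position: [0.3792, -0.0589, 0.2311]
ee_rot: [0.0, 1.0, 0.0, -0.0]
contact_force: [-0.4, -0.4, -0.1]
width: 0.0852
gripper_force: 0.0
[ 0.05419631 -0.19543745  0.16112883] [[ 1.e+00  2.e-04 -1.e-04]
 [ 2.e-04 -1.e+00 -1.e-04]
 [-1.e-04  1.e-04 -1.e+00]]
```

```bash
python3 -m handwheel '[{"translation":[0.009,-0.0325,0.01],"angular":[0,0,0],"hand":0},{"translation":[0.009,-0.0325,0.01],"angular":[0,0,0],"hand":0},{"translation":[0.009,-0.0325,0.015],"angular":[0,0,0],"hand":0},{"translation":[0.009,-0.0325,0.015],"angular":[0,0,0],"hand":0},{"translation":[0.009,-0.0325,0.015],"angular":[0,0,0],"hand":0},{"translation":[0.009,-0.0325,0.015],"angular":[0,0,0],"hand":0},{"translation":[0,0,0],"angular":[0,0,0],"hand":0},{"translation":[0,0,0],"angular":[0,0,0],"hand":0}]'
python3 - <<'E'
from h import *
s=manip.get_state(); im=manip.get_image("wrist")[:,:,::-1].copy()
c=cam("wrist",s)
for q in [P['core_s'],P['core_s']-[0,0,.07]]:
    cv2.drawMarker(im,tuple(int(round(t)) for t in proj("wrist",q,c)),(0,0,255),cv2.MARKER_CROSS,10,1)
cv2.imwrite("pics/w1.png",im)
E
```

```text
clock: 2.27
position: [0.4324, 0.1355, 0.15]
ee_rot: [0.0, 1.0, 0.002, -0.002]
contact_force: [-0.3, -0.7, 0.4]
width: 0.0855
gripper_force: 0.0
```

View pics/w1.png

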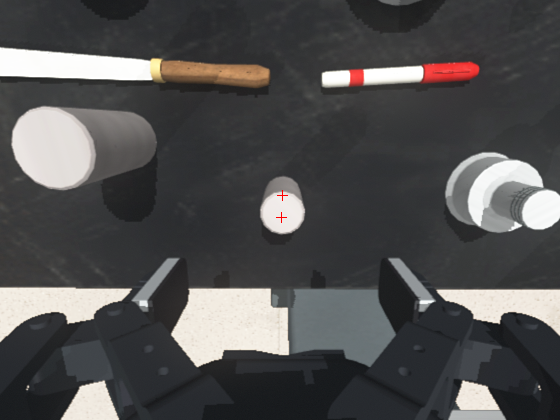

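The wrist view shows the small core's top at about (282,212), against a prediction of (281,217). It is alone between the fingers, and the marker and medium cap are well clear. I'll refine with this.

```bash
python3 -c "
from h import *
s=manip.get_state();c=cam('wrist',s)
for uv,z in (((282.5,212),.07),((54,148),.1),((540,209),.072)):
  p=px('wrist',*uv,z,c);print(p.round(4),to_tool(p,s).round(4))
print(s['position'])"
```

```text
[0.437  0.1344 0.07  ] [ 0.0044 -0.      0.0807]
[0.4851 0.2712 0.1   ] [ 0.0528 -0.1367  0.0505]
[ 0.4401 -0.0513  0.072 ] [0.0071 0.1857 0.0789]
[0.43269613 0.13446579 0.15070106]
```

```bash
python3 -m handwheel '[{"translation":[0.0035,0,0.02],"angular":[0,0,0],"hand":0},{"translation":[0,0,0.024],"angular":[0,0,0],"hand":0},{"translation":[0,0,0.024],"angular":[0,0,0],"hand":0},{"translation":[0,0,0.024],"angular":[0,0,0],"hand":0},{"translation":[0,0,0.024],"angular":[0,0,0],"hand":0},{"translation":[0,0,0],"angular":[0,0,0],"hand":0},{"translation":[0,0,0],"angular":[0,0,0],"hand":0.3},{"translation":[0,0,0],"angular":[0,0,0],"hand":0.4},{"translation":[0,0,0],"angular":[0,0,0],"hand":0.5},{"translation":[0,0,0],"angular":[0,0,0],"hand":0.5}]' 30
python3 -m handwheel '[{"translation":[0,0,0],"angular":[0,0,0],"hand":0.6},{"translation":[0,0,0],"angular":[0,0,0],"hand":0.7},{"translation":[0,0,0],"angular":[0,0,0],"hand":0.8},{"translation":[0,0,0],"angular":[0,0,0],"hand":1},{"translation":[0,0,0],"angular":[0,0,0],"hand":1},{"translation":[0,0,0],"angular":[0,0,0],"hand":1}]' 30
```

```text
clock: 3.15
position: [0.4381, 0.1342, 0.0368]
ee_rot: [-0.0, 1.0, 0.0, 0.002]
contact_force: [0.5, 0.8, 0.5]
width: 0.0426
gripper_force: 0.0
clock: 3.65
position: [0.4377, 0.1345, 0.0364]
ee_rot: [0.0, 1.0, 0.0, 0.001]
contact_force: [0.8, -0.5, 7.8]
width: 0.032
gripper_force: 30.5
```

```bash
python3 -m handwheel '[{"translation":[0,0,-0.01],"angular":[0,0,0],"hand":1},{"translation":[0,0,-0.02],"angular":[0,0,0],"hand":1},{"translation":[0,0,-0.025],"angular":[0,0,0],"hand":1},{"translation":[0,0,-0.025],"angular":[0,0,0],"hand":1},{"translation":[0.01,0.02,0],"angular":[0,0,0],"hand":1},{"translation":[0.01,0.03,0],"angular":[0,0,0],"hand":1},{"translation":[0.01,0.033,0],"angular":[0,0,0],"hand":1},{"translation":[0.01,0.033,0],"angular":[0,0,0],"hand":1},{"translation":[0.01,0.033,0],"angular":[0,0,0],"hand":1},{"translation":[0.01,0.033,0],"angular":[0,0,0],"hand":1}]'
python3 -m handwheel '[{"translation":[0.01,0.033,0],"angular":[0,0,0],"hand":1},{"translation":[0.01,0.033,0],"angular":[0,0,0],"hand":1},{"translation":[0.01,0.02,0],"angular":[0,0,0],"hand":1},{"translation":[0.005,0.01,0],"angular":[0,0,0],"hand":1},{"translation":[0,0,0],"angular":[0,0,0],"hand":1},{"translation":[0,0,0],"angular":[0,0,0],"hand":1},{"translation":[0,0,0],"angular":[0,0,0],"hand":1}]'
cat >> h.py <<'E'
def mark(name,pts,f):
    s=manip.get_state(); im=manip.get_image(name)[:,:,::-1].copy(); c=cam(name,s)
    for q in pts: cv2.drawMarker(im,tuple(int(round(t)) for t in proj(name,q,c)),(0,0,255),cv2.MARKER_CROSS,10,1)
    cv2.imwrite("pics/"+f,im); return s,im
E
python3 -c "
from h import *
s,_=mark('wrist',[P['ret_s']],'w2.png');print(s['position'])"
```

```text
clock: 4.48
position: [0.4967, -0.0489, 0.1152]
ee_rot: [-0.0, 1.0, 0.0, -0.0]
contact_force: [1.1, -0.2, -1.1]
width: 0.0319
gripper_force: 30.2
clock: 5.07
position: [0.5307, -0.1418, 0.1149]
ee_rot: [-0.001, 1.0, 0.001, -0.001]
contact_force: [0.0, 0.7, -1.4]
width: 0.0325
gripper_force: 30.2
[ 0.53073292 -0.14181121  0.11492588]
```

View pics/w2.png

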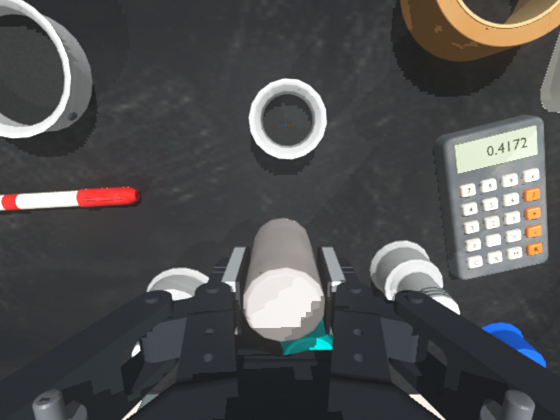

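The view shows the small core held upright, with its top at about (284,303). The small retainer's lip is centred at about (287,119), slightly above the (285,125) predicted.

```bash
python3 - <<'E'
from h import *
s=manip.get_state();c=cam('wrist',s)
im=cv2.imread('pics/w2.png'); g=cv2.cvtColor(im,cv2.COLOR_BGR2GRAY)
m=(g>130).astype(np.uint8); m[:70]=0;m[175:]=0;m[:,:235]=0;m[:,340:]=0
k=max(cv2.findContours(m,cv2.RETR_EXTERNAL,cv2.CHAIN_APPROX_NONE)[0],key=cv2.contourArea)
e=cv2.fitEllipse(cv2.convexHull(k));print(e)
print('ret',px('wrist',*e[0],.032,c),'core',px('wrist',284,303,.149,c),s['position'])
E
```

```text
((287.2875061035156, 118.45589447021484), (78.07915496826172, 81.07070922851562), 3.1457197666168213)
ret [ 0.60080049 -0.14480097  0.032     ] core [ 0.53110381 -0.1426366   0.149     ] [ 0.53082058 -0.14173867  0.11507647]
```

```bash
python3 -m handwheel '[{"translation":[0.02,0.0025,0],"angular":[0,0,0],"hand":1},{"translation":[0.03,0,0],"angular":[0,0,0],"hand":1},{"translation":[0.0195,0,0],"angular":[0,0,0],"hand":1},{"translation":[0,0,0],"angular":[0,0,0],"hand":1},{"translation":[0,0,0.02],"angular":[0,0,0],"hand":1},{"translation":[0,0,0.015],"angular":[0,0,0],"hand":1},{"translation":[0,0,0],"angular":[0,0,0],"hand":1},{"translation":[0,0,0],"angular":[0,0,0],"hand":1}]'
python3 -m handwheel '[{"translation":[0,0,0.006],"angular":[0,0,0],"hand":1},{"translation":[0,0,0.006],"angular":[0,0,0],"hand":1},{"translation":[0,0,0.006],"angular":[0,0,0],"hand":1},{"translation":[0,0,0],"angular":[0,0,0],"hand":1}]'
```

```text
clock: 5.78
position: [0.5998, -0.1446, 0.0797]
ee_rot: [-0.001, 1.0, 0.001, -0.002]
contact_force: [0.0, -0.6, -0.8]
width: 0.0318
gripper_force: 30.2
clock: 6.12
position: [0.6006, -0.1458, 0.0613]
ee_rot: [-0.0, 1.0, 0.0, -0.001]
contact_force: [0.1, -0.0, -1.6]
width: 0.032
gripper_force: 30.2
```

No contact, with the core's lower end now inside the flare, so I'll carry on down in small steps.

```bash
python3 -m handwheel '[{"translation":[0,0,0.004],"angular":[0,0,0],"hand":1},{"translation":[0,0,0.004],"angular":[0,0,0],"hand":1},{"translation":[0,0,0.003],"angular":[0,0,0],"hand":1},{"translation":[0,0,0],"angular":[0,0,0],"hand":1},{"translation":[0,0,0],"angular":[0,0,0],"hand":1}]'
python3 -m handwheel '[{"translation":[0,0,0.001],"angular":[0,0,0],"hand":1},{"translation":[0,0,0.001],"angular":[0,0,0],"hand":1},{"translation":[0,0,0],"angular":[0,0,0],"hand":1}]'
```

```text
clock: 6.53
position: [0.6013, -0.1461, 0.051]
ee_rot: [-0.0, 1.0, 0.0, -0.0]
contact_force: [-0.4, -0.1, -0.9]
width: 0.0322
gripper_force: 30.2
clock: 6.78
position: [0.6014, -0.1461, 0.0492]
ee_rot: [0.0, 1.0, 0.0, 0.0]
contact_force: [0.2, -0.4, -1.3]
width: 0.0323
gripper_force: 30.2
```

```bash
python3 -m handwheel '[{"translation":[0,0,0.001],"angular":[0,0,0],"hand":1},{"translation":[0,0,0.0005],"angular":[0,0,0],"hand":1},{"translation":[0,0,0],"angular":[0,0,0],"hand":1},{"translation":[0,0,0],"angular":[0,0,0],"hand":1}]'
```

```text
clock: 7.12
position: [0.6017, -0.1461, 0.0484]
ee_rot: [0.0, 1.0, 0.0, 0.0]
contact_force: [-0.8, 0.1, 3.9]
width: 0.0317
gripper_force: 30.6
```

```bash
python3 -m handwheel '[{"translation":[0,0,0],"angular":[0,0,0],"hand":0.5},{"translation":[0,0,0],"angular":[0,0,0],"hand":0.3},{"translation":[0,0,0],"angular":[0,0,0],"hand":0},{"translation":[0,0,0],"angular":[0,0,0],"hand":0},{"translation":[0,0,0],"angular":[0,0,0],"hand":0},{"translation":[0,0,0],"angular":[0,0,0],"hand":0},{"translation":[0,0,-0.01],"angular":[0,0,0],"hand":0},{"translation":[0,0,-0.03],"angular":[0,0,0],"hand":0},{"translation":[0,0,-0.035],"angular":[0,0,0],"hand":0},{"translation":[0,0,-0.035],"angular":[0,0,0],"hand":0}]'
python3 -m handwheel '[{"translation":[-0.02,0.015,0],"angular":[0,0,0],"hand":0},{"translation":[-0.03,0.023,0],"angular":[0,0,0],"hand":0},{"translation":[-0.03,0.023,0],"angular":[0,0,0],"hand":0},{"translation":[-0.03,0.023,0],"angular":[0,0,0],"hand":0},{"translation":[-0.017,0.014,0],"angular":[0,0,0],"hand":0},{"translation":[0,0,0],"angular":[0,0,0],"hand":0},{"translation":[0,0,0],"angular":[0,0,0],"hand":0},{"translation":[0,0,0],"angular":[0,0,0],"hand":0}]'
python3 -c "
from h import *
s,_=mark('wrist',[[.4745,-.2440,.072],[.4745,-.244,.032]],'w3.png');print(s['position'])"
```

```text
clock: 7.95
position: [0.6009, -0.1459, 0.1591]
ee_rot: [-0.0, 1.0, 0.0, -0.001]
contact_force: [2.1, -0.7, 1.0]
width: 0.0852
gripper_force: 0.0
clock: 8.62
position: [0.4751, -0.2441, 0.1585]
ee_rot: [0.0, 1.0, -0.0, 0.001]
contact_force: [0.3, 0.1, 0.3]
width: 0.0853
gripper_force: 0.0
[ 0.47514671 -0.24413505  0.1585355 ]
```

View pics/w3.png

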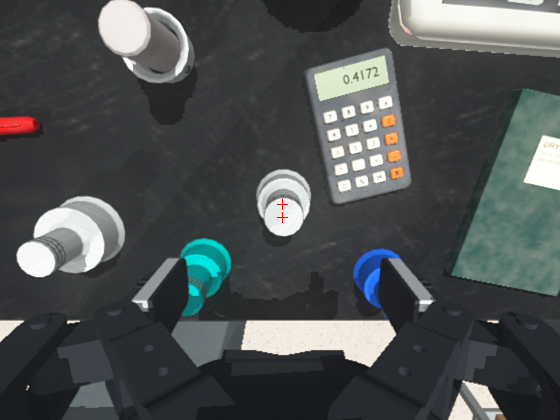

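The grey spigot's top, at about (284,216), sits on the marker. The turquoise (203,270) and blue (380,280) look-alikes are clear of the fingers, and the small core stands in its retainer at upper left. Next I'll grasp the cap.

```bash
python3 -m handwheel '[{"translation":[0,0,0.02],"angular":[0,0,0],"hand":0},{"translation":[0,0,0.03],"angular":[0,0,0],"hand":0},{"translation":[0,0,0.03],"angular":[0,0,0],"hand":0},{"translation":[0,0,0.03],"angular":[0,0,0],"hand":0},{"translation":[0,0,0.01],"angular":[0,0,0],"hand":0},{"translation":[0,0,0],"angular":[0,0,0],"hand":0.3},{"translation":[0,0,0],"angular":[0,0,0],"hand":0.45},{"translation":[0,0,0],"angular":[0,0,0],"hand":0.55},{"translation":[0,0,0],"angular":[0,0,0],"hand":0.6},{"translation":[0,0,0],"angular":[0,0,0],"hand":0.7}]' 40
python3 -m handwheel '[{"translation":[0,0,0],"angular":[0,0,0],"hand":0.8},{"translation":[0,0,0],"angular":[0,0,0],"hand":1},{"translation":[0,0,0],"angular":[0,0,0],"hand":1},{"translation":[0,0,0],"angular":[0,0,0],"hand":1}]' 40
```

```text
clock: 9.5
position: [0.4758, -0.2448, 0.0395]
ee_rot: [0.001, 1.0, 0.0, 0.002]
contact_force: [0.7, 0.2, 3.9]
width: 0.0284
gripper_force: 39.1
clock: 9.83
position: [0.4757, -0.2448, 0.0395]
ee_rot: [0.001, 1.0, 0.0, 0.002]
contact_force: [1.1, 0.5, 6.7]
width: 0.0278
gripper_force: 39.3
```

```bash
python3 -m handwheel '[{"translation":[0,0,-0.01],"angular":[0,0,0],"hand":1},{"translation":[0,0,-0.025],"angular":[0,0,0],"hand":1},{"translation":[0,0,-0.03],"angular":[0,0,0],"hand":1},{"translation":[0,0,-0.03],"angular":[0,0,0],"hand":1},{"translation":[0,0,-0.02],"angular":[0,0,0],"hand":1},{"translation":[0.01,-0.019,0],"angular":[0,0,0],"hand":1},{"translation":[0.02,-0.03,0],"angular":[0,0,0],"hand":1},{"translation":[0.015,-0.03,0],"angular":[0,0,0],"hand":1},{"translation":[0.01,-0.02,0],"angular":[0,0,0],"hand":1},{"translation":[0,0,0],"angular":[0,0,0],"hand":1}]'
python3 -m handwheel '[{"translation":[0,0,0],"angular":[0,0,0],"hand":1},{"translation":[0,0,0],"angular":[0,0,0],"hand":1}]'
python3 -c "
from h import *
s,_=mark('wrist',[],'w4.png');print(s['position'])"
```

```text
clock: 10.67
position: [0.5306, -0.1412, 0.1532]
ee_rot: [-0.001, 1.0, 0.002, 0.001]
contact_force: [-0.8, -0.8, -2.3]
width: 0.0283
gripper_force: 40.0
clock: 10.83
position: [0.5289, -0.1453, 0.1529]
ee_rot: [0.0, 1.0, 0.0, -0.0]
contact_force: [0.3, -1.2, -1.8]
width: 0.0283
gripper_force: 40.0
[ 0.52887586 -0.14532907  0.15291801]
```

View pics/w4.png

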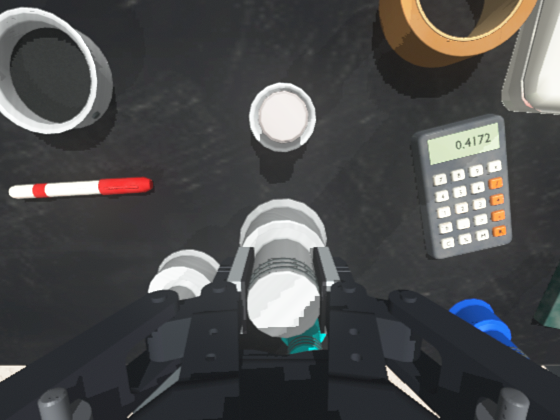

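The cap is held level, with its spigot top at about (283,303). The core's top shows in its retainer at about (284,117).

```bash
python3 - <<'E'
from h import *
s=manip.get_state();c=cam('wrist',s);z0=s['position'][2]
g=cv2.cvtColor(cv2.imread('pics/w4.png'),cv2.COLOR_BGR2GRAY)
ci=cv2.HoughCircles(g[70:165,235:330],cv2.HOUGH_GRADIENT,1,5,param1=100,param2=8,minRadius=22,maxRadius=28)
print(ci[0,:3]+[235,70,0]); u,v=ci[0,0,:2]+[235,70]
for uv in((u,v),(284,117)): print('core',px('wrist',*uv,.082,c))
print('cap',px('wrist',283,303,z0+.0325,c),s['position'])
E
```

```text
[[287.5        114.5         27.39999962]
 [280.5        117.5         27.39999962]
 [282.5        112.5         26.29999924]]
core [ 0.60119479 -0.14904004  0.082     ]
core [ 0.59964995 -0.14678753  0.082     ]
cap [ 0.52819688 -0.1461761   0.18539403] [ 0.5288246  -0.14572715  0.15289403]
```

```bash
python3 -m handwheel '[{"translation":[0.02,0.0005,0],"angular":[0,0,0],"hand":1},{"translation":[0.032,0,0],"angular":[0,0,0],"hand":1},{"translation":[0.02,0,0],"angular":[0,0,0],"hand":1},{"translation":[0,0,0],"angular":[0,0,0],"hand":1},{"translation":[0,0,0],"angular":[0,0,0],"hand":1},{"translation":[0,0,0.015],"angular":[0,0,0],"hand":1},{"translation":[0,0,0.01],"angular":[0,0,0],"hand":1},{"translation":[0,0,0],"angular":[0,0,0],"hand":1},{"translation":[0,0,0],"angular":[0,0,0],"hand":1}]'
python3 -m handwheel '[{"translation":[0,0,0.005],"angular":[0,0,0],"hand":1},{"translation":[0,0,0.005],"angular":[0,0,0],"hand":1},{"translation":[0,0,0.003],"angular":[0,0,0],"hand":1},{"translation":[0,0,0],"angular":[0,0,0],"hand":1},{"translation":[0,0,0],"angular":[0,0,0],"hand":1}]'
```

```text
clock: 11.63
position: [0.5998, -0.1457, 0.127]
ee_rot: [-0.0, 1.0, -0.0, -0.001]
contact_force: [0.1, -0.6, -1.3]
width: 0.0284
gripper_force: 40.1
clock: 12.05
position: [0.6013, -0.1455, 0.1146]
ee_rot: [-0.0, 1.0, 0.0, -0.0]
contact_force: [-0.1, 0.3, -2.7]
width: 0.028
gripper_force: 40.1
```

```bash
python3 -m handwheel '[{"translation":[0,0,0.004],"angular":[0,0,0],"hand":1},{"translation":[0,0,0.004],"angular":[0,0,0],"hand":1},{"translation":[0,0,0.003],"angular":[0,0,0],"hand":1},{"translation":[0,0,0],"angular":[0,0,0],"hand":1},{"translation":[0,0,0],"angular":[0,0,0],"hand":1}]'
python3 -m handwheel '[{"translation":[0,0,0.001],"angular":[0,0,0],"hand":1},{"translation":[0,0,0.001],"angular":[0,0,0],"hand":1},{"translation":[0,0,0],"angular":[0,0,0],"hand":1},{"translation":[0,0,0],"angular":[0,0,0],"hand":1}]'
```

```text
clock: 12.47
position: [0.6012, -0.1455, 0.1034]
ee_rot: [-0.0, 1.0, 0.0, -0.0]
contact_force: [1.6, 0.2, -2.5]
width: 0.0284
gripper_force: 40.1
clock: 12.8
position: [0.6014, -0.1456, 0.1018]
ee_rot: [0.0, 1.0, 0.0, 0.0]
contact_force: [0.4, -0.1, -2.3]
width: 0.0286
gripper_force: 40.1
```

```bash
python3 -m handwheel '[{"translation":[0,0,0.0007],"angular":[0,0,0],"hand":1},{"translation":[0,0,0.0005],"angular":[0,0,0],"hand":1},{"translation":[0,0,0],"angular":[0,0,0],"hand":1},{"translation":[0,0,0],"angular":[0,0,0],"hand":1}]'
```

```text
clock: 13.13
position: [0.6019, -0.1458, 0.1016]
ee_rot: [0.0, 1.0, 0.0, 0.001]
contact_force: [-1.2, 0.3, 5.7]
width: 0.0282
gripper_force: 40.7
```

```bash
python3 -m handwheel '[{"translation":[0,0,0],"angular":[0,0,0],"hand":0.5},{"translation":[0,0,0],"angular":[0,0,0],"hand":0.3},{"translation":[0,0,0],"angular":[0,0,0],"hand":0},{"translation":[0,0,0],"angular":[0,0,0],"hand":0},{"translation":[0,0,0],"angular":[0,0,0],"hand":0},{"translation":[0,0,0],"angular":[0,0,0],"hand":0},{"translation":[0,0,-0.01],"angular":[0,0,0],"hand":0},{"translation":[0,0,-0.03],"angular":[0,0,0],"hand":0},{"translation":[0,0,-0.03],"angular":[0,0,0],"hand":0},{"translation":[0,0,-0.02],"angular":[0,0,0],"hand":0}]'
python3 -m handwheel '[{"translation":[-0.005,-0.0175,0],"angular":[0,0,0],"hand":0},{"translation":[-0.01,-0.035,0],"angular":[0,0,0],"hand":0},{"translation":[-0.01,-0.035,0],"angular":[0,0,0],"hand":0},{"translation":[-0.01,-0.035,0],"angular":[0,0,0],"hand":0},{"translation":[-0.01,-0.035,0],"angular":[0,0,0],"hand":0},{"translation":[-0.01,-0.035,0],"angular":[0,0,0],"hand":0},{"translation":[-0.01,-0.035,0],"angular":[0,0,0],"hand":0},{"translation":[-0.01,-0.035,0],"angular":[0,0,0],"hand":0},{"translation":[-0.01,-0.035,0],"angular":[0,0,0],"hand":0},{"translation":[-0.01,-0.035,0],"angular":[0,0,0],"hand":0}]'
python3 -m handwheel '[{"translation":[-0.01,-0.035,0],"angular":[0,0,0],"hand":0},{"translation":[-0.007,-0.03,0],"angular":[0,0,0],"hand":0},{"translation":[-0.004,-0.02,0],"angular":[0,0,0],"hand":0},{"translation":[0,0,0],"angular":[0,0,0],"hand":0},{"translation":[0,0,0],"angular":[0,0,0],"hand":0},{"translation":[0,0,0],"angular":[0,0,0],"hand":0}]'
python3 -c "
from h import *
s,_=mark('wrist',[[.4846,.2715,.1]],'w5.png');print(s['position'])"
```

```text
clock: 13.97
position: [0.6024, -0.1459, 0.194]
ee_rot: [0.001, 1.0, 0.0, 0.002]
contact_force: [-0.3, 0.1, 0.1]
width: 0.0857
gripper_force: 0.0
clock: 14.8
position: [0.5045, 0.1889, 0.1905]
ee_rot: [-0.0, 1.0, 0.0, -0.0]
contact_force: [0.7, -0.0, -0.1]
width: 0.0854
gripper_force: 0.0
clock: 15.3
position: [0.4847, 0.2715, 0.1903]
ee_rot: [0.001, 1.0, 0.001, -0.0]
contact_force: [0.2, 0.5, -0.3]
width: 0.0853
gripper_force: 0.0
[0.48465858 0.27145523 0.19033326]
```

View pics/w5.png

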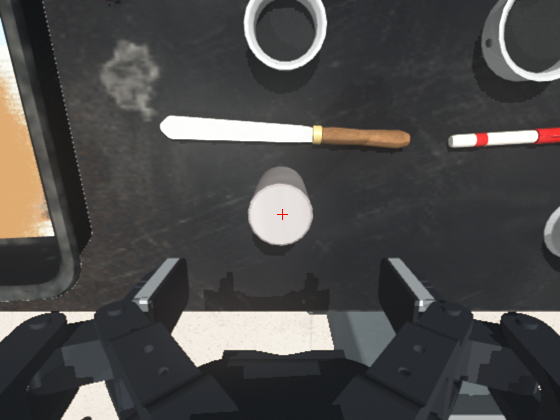

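The medium core's top is at (281,214), right on the marker and midway between the fingers. I'll descend and grip it.

```bash
python3 -m handwheel '[{"translation":[0,0,0.02],"angular":[0,0,0],"hand":0},{"translation":[0,0,0.03],"angular":[0,0,0],"hand":0},{"translation":[0,0,0.03],"angular":[0,0,0],"hand":0},{"translation":[0,0,0.03],"angular":[0,0,0],"hand":0},{"translation":[0,0,0.025],"angular":[0,0,0],"hand":0},{"translation":[0,0,0.007],"angular":[0,0,0],"hand":0},{"translation":[0,0,0],"angular":[0,0,0],"hand":0.2},{"translation":[0,0,0],"angular":[0,0,0],"hand":0.3},{"translation":[0,0,0],"angular":[0,0,0],"hand":0.35},{"translation":[0,0,0],"angular":[0,0,0],"hand":0.4}]' 50
python3 -m handwheel '[{"translation":[0,0,0],"angular":[0,0,0],"hand":0.5},{"translation":[0,0,0],"angular":[0,0,0],"hand":0.6},{"translation":[0,0,0],"angular":[0,0,0],"hand":1},{"translation":[0,0,0],"angular":[0,0,0],"hand":1},{"translation":[0,0,0],"angular":[0,0,0],"hand":1}]' 50
```

```text
clock: 16.18
position: [0.4869, 0.2726, 0.0505]
ee_rot: [-0.001, 1.0, -0.0, 0.002]
contact_force: [-0.2, 2.1, -0.5]
width: 0.0512
gripper_force: 0.7
clock: 16.6
position: [0.4869, 0.2729, 0.0508]
ee_rot: [-0.001, 1.0, 0.0, 0.002]
contact_force: [-0.3, 1.6, 7.4]
width: 0.0487
gripper_force: 51.1
```

```bash
python3 -m handwheel '[{"translation":[0,0,-0.01],"angular":[0,0,0],"hand":1},{"translation":[0,0,-0.02],"angular":[0,0,0],"hand":1},{"translation":[0,0,-0.02],"angular":[0,0,0],"hand":1},{"translation":[0,0,-0.015],"angular":[0,0,0],"hand":1},{"translation":[0.02,0.003,0],"angular":[0,0,0],"hand":1},{"translation":[0.02,0.002,0],"angular":[0,0,0],"hand":1},{"translation":[0.013,0,0],"angular":[0,0,0],"hand":1},{"translation":[0,0,0],"angular":[0,0,0],"hand":1},{"translation":[0,0,0],"angular":[0,0,0],"hand":1},{"translation":[0,0,0],"angular":[0,0,0],"hand":1}]'
python3 -c "
from h import *
s,_=mark('wrist',[[.632,.2675,.032]],'w6.png');print(s['position'])"
```

```text
clock: 17.43
position: [0.5365, 0.2665, 0.1131]
ee_rot: [0.001, 1.0, 0.0, -0.002]
contact_force: [-0.7, -0.5, -4.9]
width: 0.0486
gripper_force: 52.8
[0.53648679 0.26646161 0.11309278]
```

View pics/w6.png

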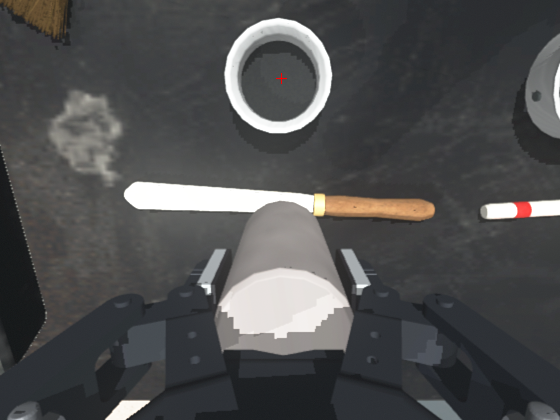

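The core is held upright with its top spanning columns 216–351 (front edge at row 267). The medium retainer's lip is centred at about (278,76).

```bash
python3 - <<'E'
from h import *
s=manip.get_state();c=cam('wrist',s);z=s['position'][2]-.0508
g=cv2.cvtColor(cv2.imread('pics/w6.png'),cv2.COLOR_BGR2GRAY)
m=(g>120).astype(np.uint8); m[145:]=0;m[:,:210]=0;m[:,345:]=0
k=max(cv2.findContours(m,cv2.RETR_EXTERNAL,cv2.CHAIN_APPROX_NONE)[0],key=cv2.contourArea)
e=cv2.fitEllipse(cv2.convexHull(k));print(e)
print('ret',px('wrist',*e[0],.032,c),'core front/left/right',px('wrist',283,267,z+.1,c),px('wrist',216,320,z+.1,c),px('wrist',351,320,z+.1,c),s['position'])
E
```

```text
((277.6803283691406, 75.42745208740234), (107.86727142333984, 115.42108917236328), 177.74993896484375)
ret [0.63343604 0.26967381 0.032     ] core front/left/right [0.55932343 0.26613781 0.16236415] [0.53980909 0.28873255 0.16236415] [0.53981674 0.24320422 0.16236415] [0.53650599 0.26658409 0.11316415]
```

```bash
python3 -m handwheel '[{"translation":[0.02,-0.0037,0],"angular":[0,0,0],"hand":1},{"translation":[0.03,0,0],"angular":[0,0,0],"hand":1},{"translation":[0.03,0,0],"angular":[0,0,0],"hand":1},{"translation":[0.017,0,0],"angular":[0,0,0],"hand":1},{"translation":[0,0,0],"angular":[0,0,0],"hand":1},{"translation":[0,0,0],"angular":[0,0,0],"hand":1},{"translation":[0,0,0.015],"angular":[0,0,0],"hand":1},{"translation":[0,0,0.01],"angular":[0,0,0],"hand":1},{"translation":[0,0,0],"angular":[0,0,0],"hand":1},{"translation":[0,0,0],"angular":[0,0,0],"hand":1}]'
python3 -m handwheel '[{"translation":[0,0,0.004],"angular":[0,0,0],"hand":1},{"translation":[0,0,0.004],"angular":[0,0,0],"hand":1},{"translation":[0,0,0.004],"angular":[0,0,0],"hand":1},{"translation":[0,0,0],"angular":[0,0,0],"hand":1},{"translation":[0,0,0],"angular":[0,0,0],"hand":1}]'
```

```text
clock: 18.32
position: [0.6332, 0.2705, 0.0876]
ee_rot: [0.001, 1.0, 0.0, -0.002]
contact_force: [-0.0, -0.1, -4.2]
width: 0.0494
gripper_force: 52.8
clock: 18.73
position: [0.635, 0.2705, 0.0763]
ee_rot: [0.0, 1.0, 0.0, -0.0]
contact_force: [0.2, -0.0, -4.4]
width: 0.0491
gripper_force: 52.8
```

```bash
python3 -m handwheel '[{"translation":[-0.001,0,0.003],"angular":[0,0,0],"hand":1},{"translation":[0,0,0.003],"angular":[0,0,0],"hand":1},{"translation":[0,0,0.003],"angular":[0,0,0],"hand":1},{"translation":[0,0,0],"angular":[0,0,0],"hand":1},{"translation":[0,0,0],"angular":[0,0,0],"hand":1}]'
python3 -m handwheel '[{"translation":[0,0,0.002],"angular":[0,0,0],"hand":1},{"translation":[0,0,0.001],"angular":[0,0,0],"hand":1},{"translation":[0,0,0],"angular":[0,0,0],"hand":1},{"translation":[0,0,0],"angular":[0,0,0],"hand":1}]'
```

```text
clock: 19.15
position: [0.6341, 0.2705, 0.0672]
ee_rot: [0.0, 1.0, 0.0, -0.0]
contact_force: [-0.4, 0.1, -4.5]
width: 0.049
gripper_force: 52.8
clock: 19.48
position: [0.6342, 0.2706, 0.0645]
ee_rot: [0.0, 1.0, 0.0, -0.0]
contact_force: [-0.2, -0.6, -3.5]
width: 0.0491
gripper_force: 52.8
```

```bash
python3 -m handwheel '[{"translation":[0,0,0.001],"angular":[0,0,0],"hand":1},{"translation":[0,0,0.001],"angular":[0,0,0],"hand":1},{"translation":[0,0,0],"angular":[0,0,0],"hand":1},{"translation":[0,0,0],"angular":[0,0,0],"hand":1}]'
```

```text
clock: 19.82
position: [0.6344, 0.2707, 0.0629]
ee_rot: [-0.0, 1.0, 0.0, 0.0]
contact_force: [-0.9, 0.8, -2.5]
width: 0.049
gripper_force: 52.9
```

```bash
python3 -m handwheel '[{"translation":[0,0,0.0007],"angular":[0,0,0],"hand":1},{"translation":[0,0,0],"angular":[0,0,0],"hand":1},{"translation":[0,0,0],"angular":[0,0,0],"hand":1}]'
python3 -m handwheel '[{"translation":[0,0,0],"angular":[0,0,0],"hand":0.3},{"translation":[0,0,0],"angular":[0,0,0],"hand":0.15},{"translation":[0,0,0],"angular":[0,0,0],"hand":0},{"translation":[0,0,0],"angular":[0,0,0],"hand":0},{"translation":[0,0,0],"angular":[0,0,0],"hand":0},{"translation":[0,0,-0.01],"angular":[0,0,0],"hand":0},{"translation":[0,0,-0.03],"angular":[0,0,0],"hand":0},{"translation":[0,0,-0.03],"angular":[0,0,0],"hand":0},{"translation":[0,0,-0.03],"angular":[0,0,0],"hand":0},{"translation":[0,0,-0.02],"angular":[0,0,0],"hand":0}]'
python3 -m handwheel '[{"translation":[-0.014,0.0225,0],"angular":[0,0,0],"hand":0},{"translation":[-0.02,0.035,0],"angular":[0,0,0],"hand":0},{"translation":[-0.02,0.035,0],"angular":[0,0,0],"hand":0},{"translation":[-0.02,0.035,0],"angular":[0,0,0],"hand":0},{"translation":[-0.02,0.035,0],"angular":[0,0,0],"hand":0},{"translation":[-0.02,0.035,0],"angular":[0,0,0],"hand":0},{"translation":[-0.02,0.035,0],"angular":[0,0,0],"hand":0},{"translation":[-0.02,0.035,0],"angular":[0,0,0],"hand":0},{"translation":[-0.02,0.03,0],"angular":[0,0,0],"hand":0},{"translation":[-0.02,0.025,0.01],"angular":[0,0,0],"hand":0}]'
python3 -m handwheel '[{"translation":[0,0,0.01],"angular":[0,0,0],"hand":0},{"translation":[0,0,0],"angular":[0,0,0],"hand":0},{"translation":[0,0,0],"angular":[0,0,0],"hand":0},{"translation":[0,0,0],"angular":[0,0,0],"hand":0}]'
python3 -c "
from h import *
s,_=mark('wrist',[[.44,-.052,.072]],'w7.png');print(s['position'])"
```

```text
clock: 20.07
position: [0.6345, 0.2707, 0.0628]
ee_rot: [-0.0, 1.0, 0.0, 0.0]
contact_force: [-1.7, -0.0, 3.0]
width: 0.0492
gripper_force: 53.2
clock: 20.9
position: [0.6354, 0.271, 0.1861]
ee_rot: [-0.001, 1.0, 0.0, 0.002]
contact_force: [1.5, -0.1, 0.2]
width: 0.0853
gripper_force: 0.0
clock: 21.73
position: [0.4409, -0.0542, 0.1742]
ee_rot: [0.001, 1.0, -0.0, 0.003]
contact_force: [0.7, -0.2, 0.1]
width: 0.0854
gripper_force: 0.0
clock: 22.07
position: [0.4414, -0.0517, 0.1628]
ee_rot: [0.0, 1.0, 0.001, 0.001]
contact_force: [-0.9, 0.3, 0.6]
width: 0.0856
gripper_force: 0.0
[ 0.44144237 -0.05170288  0.16278112]
```

View pics/w7.png

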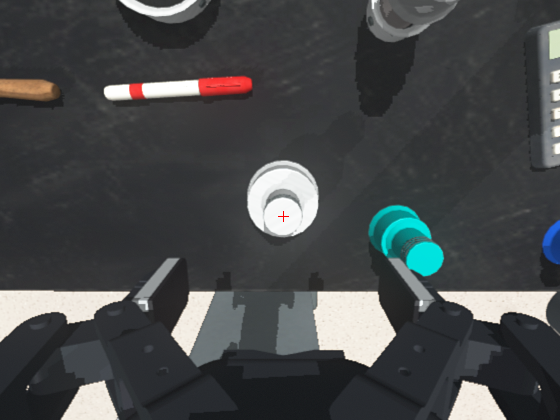

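The medium cap's spigot top is on the marker at (283,216), and the turquoise one at (420,250) is clear of the right finger.

```bash
python3 -m handwheel '[{"translation":[-0.001,0,0.02],"angular":[0,0,0],"hand":0},{"translation":[0,0,0.03],"angular":[0,0,0],"hand":0},{"translation":[0,0,0.03],"angular":[0,0,0],"hand":0},{"translation":[0,0,0.03],"angular":[0,0,0],"hand":0},{"translation":[0,0,0.012],"angular":[0,0,0],"hand":0},{"translation":[0,0,0],"angular":[0,0,0],"hand":0.3},{"translation":[0,0,0],"angular":[0,0,0],"hand":0.45},{"translation":[0,0,0],"angular":[0,0,0],"hand":0.55},{"translation":[0,0,0],"angular":[0,0,0],"hand":0.6},{"translation":[0,0,0],"angular":[0,0,0],"hand":0.7}]' 50
python3 -m handwheel '[{"translation":[0,0,0],"angular":[0,0,0],"hand":0.8},{"translation":[0,0,0],"angular":[0,0,0],"hand":1},{"translation":[0,0,0],"angular":[0,0,0],"hand":1},{"translation":[0,0,0],"angular":[0,0,0],"hand":1}]' 50
```

```text
clock: 22.95
position: [0.4408, -0.052, 0.0414]
ee_rot: [0.0, 1.0, 0.0, 0.002]
contact_force: [-1.5, -0.5, 3.4]
width: 0.0276
gripper_force: 49.0
clock: 23.28
position: [0.4408, -0.052, 0.0414]
ee_rot: [0.0, 1.0, 0.0, 0.002]
contact_force: [-0.3, 1.7, 5.9]
width: 0.028
gripper_force: 49.2
```

```bash
python3 -m handwheel '[{"translation":[0,0,-0.01],"angular":[0,0,0],"hand":1},{"translation":[0,0,-0.025],"angular":[0,0,0],"hand":1},{"translation":[0,0,-0.03],"angular":[0,0,0],"hand":1},{"translation":[0,0,-0.03],"angular":[0,0,0],"hand":1},{"translation":[0,0,-0.03],"angular":[0,0,0],"hand":1},{"translation":[0,0,-0.024],"angular":[0,0,0],"hand":1},{"translation":[0.006,-0.02,0],"angular":[0,0,0],"hand":1},{"translation":[0.01,-0.033,0],"angular":[0,0,0],"hand":1},{"translation":[0.01,-0.033,0],"angular":[0,0,0],"hand":1},{"translation":[0.01,-0.033,0],"angular":[0,0,0],"hand":1}]'
python3 -m handwheel '[{"translation":[0.01,-0.033,0],"angular":[0,0,0],"hand":1},{"translation":[0.01,-0.033,0],"angular":[0,0,0],"hand":1},{"translation":[0.01,-0.033,0],"angular":[0,0,0],"hand":1},{"translation":[0.012,-0.033,0],"angular":[0,0,0],"hand":1},{"translation":[0.012,-0.033,0],"angular":[0,0,0],"hand":1},{"translation":[0.012,-0.025,0],"angular":[0,0,0],"hand":1},{"translation":[0.006,-0.014,0],"angular":[0,0,0],"hand":1},{"translation":[0,0,0],"angular":[0,0,0],"hand":1},{"translation":[0,0,0],"angular":[0,0,0],"hand":1},{"translation":[0,0,0],"angular":[0,0,0],"hand":1}]'
python3 -c "
from h import *
s,_=mark('wrist',[[.6344,.2707,.112]],'w8.png');print(s['position'])"
```

```text
clock: 24.12
position: [0.4749, 0.068, 0.1892]
ee_rot: [0.0, 1.0, -0.0, 0.0]
contact_force: [0.4, -0.8, -4.0]
width: 0.0279
gripper_force: 50.1
clock: 24.95
position: [0.5463, 0.2702, 0.1883]
ee_rot: [0.001, 1.0, 0.0, -0.001]
contact_force: [0.4, 0.1, -3.3]
width: 0.0279
gripper_force: 50.1
[0.54625688 0.2701882  0.18830631]
```

View pics/w8.png

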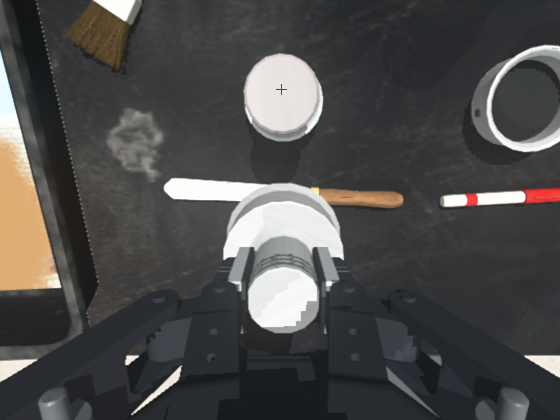

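The medium core stands in its retainer with its top at about (282,93). The cap is held level with its spigot top at about (284,299).

```bash
python3 - <<'E'
from h import *
s=manip.get_state();c=cam('wrist',s)
print('core',px('wrist',281.8,93.5,.112,c),'front',px('wrist',282,54,.112,c),'cap',px('wrist',284,299,s['position'][2]+.0306,c),s['position'])
E
```

```text
core [0.63189802 0.2702401  0.112     ] front [0.65537194 0.27007055 0.112     ] cap [0.54639307 0.26912568 0.21914402] [0.54638228 0.2699514  0.18854402]
```

```bash
python3 -m handwheel '[{"translation":[0.02,-0.0005,0],"angular":[0,0,0],"hand":1},{"translation":[0.03,0,0],"angular":[0,0,0],"hand":1},{"translation":[0.0255,0,0],"angular":[0,0,0],"hand":1},{"translation":[0.0105,0,0],"angular":[0,0,0],"hand":1},{"translation":[0,0,0],"angular":[0,0,0],"hand":1},{"translation":[0,0,0.015],"angular":[0,0,0],"hand":1},{"translation":[0,0,0.01],"angular":[0,0,0],"hand":1},{"translation":[0,0,0],"angular":[0,0,0],"hand":1},{"translation":[0,0,0],"angular":[0,0,0],"hand":1}]'
python3 -m handwheel '[{"translation":[0,0,0.004],"angular":[0,0,0],"hand":1},{"translation":[0,0,0.004],"angular":[0,0,0],"hand":1},{"translation":[0,0,0.004],"angular":[0,0,0],"hand":1},{"translation":[0,0,0],"angular":[0,0,0],"hand":1},{"translation":[0,0,0],"angular":[0,0,0],"hand":1}]'
```

```text
clock: 25.75
position: [0.6314, 0.2711, 0.163]
ee_rot: [0.001, 1.0, 0.0, -0.002]
contact_force: [-0.5, 0.4, -3.1]
width: 0.028
gripper_force: 50.1
clock: 26.17
position: [0.633, 0.2716, 0.1516]
ee_rot: [0.0, 1.0, 0.0, -0.0]
contact_force: [-0.6, -1.2, -3.9]
width: 0.028
gripper_force: 50.1
```

```bash
python3 -m handwheel '[{"translation":[0,0,0.004],"angular":[0,0,0],"hand":1},{"translation":[0,0,0.004],"angular":[0,0,0],"hand":1},{"translation":[0,0,0],"angular":[0,0,0],"hand":1},{"translation":[0,0,0],"angular":[0,0,0],"hand":1}]'
python3 -m handwheel '[{"translation":[0,0,0.004],"angular":[0,0,0],"hand":1},{"translation":[0,0,0.003],"angular":[0,0,0],"hand":1},{"translation":[0,0,0],"angular":[0,0,0],"hand":1},{"translation":[0,0,0],"angular":[0,0,0],"hand":1}]'
```

```text
clock: 26.5
position: [0.633, 0.2715, 0.1434]
ee_rot: [0.0, 1.0, 0.0, -0.0]
contact_force: [-0.2, 0.3, -3.0]
width: 0.028
gripper_force: 50.1
clock: 26.83
position: [0.633, 0.2716, 0.1365]
ee_rot: [0.0, 1.0, 0.0, -0.0]
contact_force: [0.7, -0.0, -3.8]
width: 0.0278
gripper_force: 50.1
```

```bash
python3 -m handwheel '[{"translation":[0,0,0.0015],"angular":[0,0,0],"hand":1},{"translation":[0,0,0.001],"angular":[0,0,0],"hand":1},{"translation":[0,0,0],"angular":[0,0,0],"hand":1},{"translation":[0,0,0],"angular":[0,0,0],"hand":1}]'
python3 -m handwheel '[{"translation":[0,0,0.0008],"angular":[0,0,0],"hand":1},{"translation":[0,0,0],"angular":[0,0,0],"hand":1},{"translation":[0,0,0],"angular":[0,0,0],"hand":1}]'
```

```text
clock: 27.17
position: [0.6332, 0.2716, 0.1343]
ee_rot: [0.0, 1.0, 0.0, -0.0]
contact_force: [0.1, 0.3, -3.3]
width: 0.0278
gripper_force: 50.1
clock: 27.42
position: [0.6332, 0.2716, 0.1336]
ee_rot: [0.0, 1.0, 0.0, 0.0]
contact_force: [0.6, 0.2, -4.4]
width: 0.0281
gripper_force: 50.1
```

```bash
python3 -m handwheel '[{"translation":[0,0,0.0007],"angular":[0,0,0],"hand":1},{"translation":[0,0,0.0005],"angular":[0,0,0],"hand":1},{"translation":[0,0,0],"angular":[0,0,0],"hand":1},{"translation":[0,0,0],"angular":[0,0,0],"hand":1}]'
```

```text
clock: 27.75
position: [0.6335, 0.2716, 0.1335]
ee_rot: [-0.0, 1.0, 0.0, 0.001]
contact_force: [-1.5, 0.1, 3.0]
width: 0.0279
gripper_force: 50.9
```

```bash
python3 -m handwheel '[{"translation":[0,0,0],"angular":[0,0,0],"hand":0.5},{"translation":[0,0,0],"angular":[0,0,0],"hand":0.3},{"translation":[0,0,0],"angular":[0,0,0],"hand":0},{"translation":[0,0,0],"angular":[0,0,0],"hand":0},{"translation":[0,0,0],"angular":[0,0,0],"hand":0},{"translation":[0,0,0],"angular":[0,0,0],"hand":0},{"translation":[0,0,-0.01],"angular":[0,0,0],"hand":0},{"translation":[0,0,-0.03],"angular":[0,0,0],"hand":0},{"translation":[0,0,-0.03],"angular":[0,0,0],"hand":0},{"translation":[0,0,-0.03],"angular":[0,0,0],"hand":0}]'
python3 -m handwheel '[{"translation":[-0.03,0,0],"angular":[0,0,0],"hand":0},{"translation":[-0.035,0,0],"angular":[0,0,0],"hand":0},{"translation":[-0.035,0,0],"angular":[0,0,0],"hand":0},{"translation":[-0.035,0,0],"angular":[0,0,0],"hand":0},{"translation":[-0.035,0,0],"angular":[0,0,0],"hand":0},{"translation":[-0.03,0,0],"angular":[0,0,0],"hand":0},{"translation":[0,0,0],"angular":[0,0,0],"hand":0},{"translation":[0,0,0],"angular":[0,0,0],"hand":0}]'
python3 - <<'E'
from h import *
a=manip.get_image("side")[:,:,::-1];b=manip.get_image("top")[:,:,::-1]
f=lambda i,x,y,w,h,k:cv2.resize(i[y:y+h,x:x+w],(w*k,h*k),interpolation=cv2.INTER_CUBIC)
im=np.zeros((600,800,3),np.uint8)
im[:300,:400]=f(a,270,80,100,75,4);im[:300,400:]=f(a,290,185,100,75,4)
im[300:,:400]=f(b,114,135,100,75,4);im[300:,400:]=f(b,287,152,100,75,4)
cv2.imwrite("pics/final.png",im)
E
```

```text
clock: 28.58
position: [0.6331, 0.2715, 0.2339]
ee_rot: [0.0, 1.0, 0.0, -0.0]
contact_force: [-0.0, 0.6, 0.1]
width: 0.0858
gripper_force: 0.0
clock: 29.25
position: [0.4321, 0.2717, 0.2338]
ee_rot: [-0.0, 1.0, 0.001, 0.001]
contact_force: [0.2, -0.1, 0.9]
width: 0.0852
gripper_force: 0.0
```

View pics/final.png

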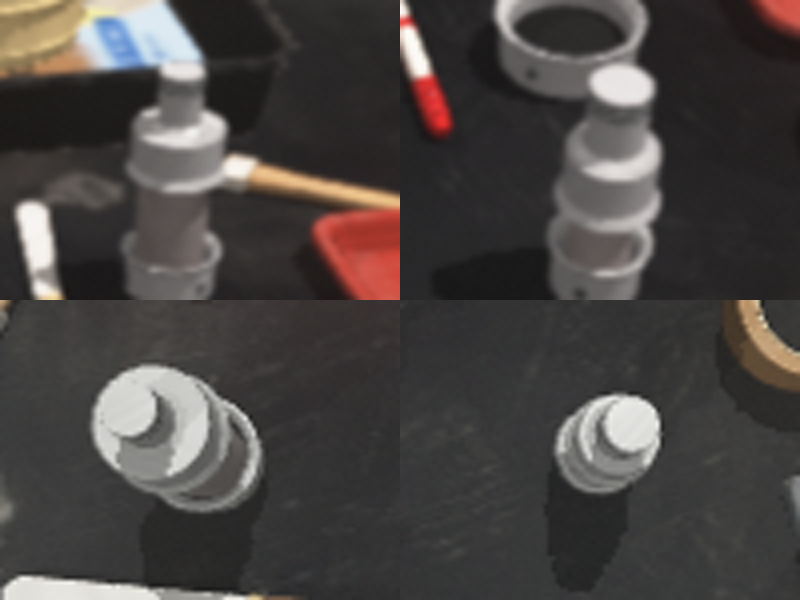

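The final views show both stacks upright with their caps level, the large retainer empty, and the gripper clear. The contact heights also matched what was expected: 0.0484 and 0.1016 m for the small core and cap, 0.0628 and 0.1335 m for the medium.

```bash
python3 -c "
from rig import manip
print(manip.sign_off())"
```

```text
the job is handed in; nothing more can be done
None
```

Job handed in at about 29 s of the 99 s allowed: both cores stand in their matching retainers with their own caps seated and level, and the large retainer is empty; sign-off returned no verdict, so this rests on the final camera views and the contact heights.

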